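# Overhang the lens-mount plate on the surface plate

## Task

The thin aluminium lens-mount plate lies flat on the dark granite surface plate and cannot be got hold of. Push it with the fingertips, never picking it up, towards the granite's far edge (the one away from the robot) until 30 mm of it sticks out over that edge, square to the edge and not over the granite's sides, so that it can later be picked up by its rim. Leave it lying there, let go of it, and do not disturb the lens parts standing around.

Things in the scene. Friction and masses are not known exactly. Their poses are not given: they have to be found in the camera images.
- riser_edge (a point): Middle of the far top edge of the dark granite surface plate, a fixed block 240 mm (x) by 270 mm (y) and 45 mm high on the green bench. Its top is at this point's height. Own x points level, square out over this far edge, away from the block; y runs along the edge; z up. The block's top extends 240 mm from here in -x and 135 mm to each side in y.
- plate: Centre of the underside (in the middle of the hole) of the loose aluminium lens-mount plate, 110 mm (own x) by 90 mm (own y) by 6 mm thick, about 0.15 kg, with a round 33 mm through hole in the middle and four small dark dots near its corners. It lies flat on the granite, its own x roughly along the granite's x (within 0.25 rad), its front 90 mm edge 55 mm ahead of this point. It slides on dry friction and stops when no longer pushed.
- eyepiece_center (a point): Centre of a black eyepiece barrel, 32 mm across, 34 mm tall, standing loose on the granite left of the plate. To be left alone.
- stub_center (a point): Centre of a stepped steel stub, 34 mm across at the foot, 36 mm tall, standing loose on the granite right of the plate. To be left alone.
- tube_center (a point): Centre of an aluminium lens tube, 60 mm across, 75 mm tall, open at the top, standing loose on the bench beside the granite. To be left alone.
- blower_center (a point): Centre of a grey air blower (egg-shaped bulb with a nozzle on top), 62 mm across, 108 mm tall, standing loose on the bench beside the granite. To be left alone.
Things that resemble listed ones, but are neither listed nor needed, are in the scene too. Of the things shaped like the plate, the aluminium one is meant.

How it is judged:
By the outcome, as a careful person would: the job done as asked, in the order asked, and still so for the second after the job is handed in, with the robot touching nothing.
It also fails if it takes over 38 s, if anything falls off the work surface, if the arm or the gripper's body presses on something with over 40 N, if the wrist force passes 120 N, or if a joint passes its speed limit or range.

## Robot

A 6-joint arm with a two-finger parallel gripper is mounted at the origin on the work surface. World frame = base frame: x ahead of the robot, y to its left, z up, the work surface at z = 0. Lengths are in mm, angles in rad, forces in N, time in s.
With the tool pointing down it reaches from about 300 to 875 mm from the base axis. Payload 6.4 kg.
Tool frame: the origin (TCP) lies on the centre line of the jaws, within the pads' length; the fingertips stand 19 mm ahead of it and the grasp point (between the pads) is the TCP; z points along the fingers, y is the line along which they close (so a half turn about z gives the same grasp; the last joint's range is limited). The gripper opens to 85 mm and grips with 20 to 120 N. Pads are 22 mm wide; open, the fingers measure 114 mm over their backs; the gripper's body (76 mm by 85 mm) begins 54 mm behind the grasp point. The pads swing forward as they close: fully open they stand 13 mm farther back than shut.
Start: joints at [-1.338, 0.181, 1.607, -0, 1.354, -0.206], TCP at [244.308, -520.533, 250.288] pointing down, gripper open.
Joint ranges: [-2.99, 2.99], [-0.89, 2.07], [0.3, 2.58], [-1.14, 4.28], [0, 2.63], [-3.12, 3.12]. Speed limits (rad/s): [2.57, 2.57, 3.01, 3.14, 3.14, 3.14].

## Interface

Orientations are given as a rotation vector (axis times angle).
In Python, from bench import bot gives the robot as it stands.
- The arm moves only by the tool arm_command, never from a script. Its argument "moves" is a list of rows, each an object with "jaw": the closure, from 0 (fully open) to 1 (shut); "delta_pos": the shift along the tool's x, y, z in m, a list of three; "twist": the turn, a rotation vector about the tool's x, y, z in rad, a list of three. A call has 1 to 20 rows; each row shifts and turns the commanded pose from where the row before left it, along the tool's axes as they then stand; what a row does not reach is not made up. A row lasts 1/8 s, in which the tool goes at most 62.5 mm and 10.7 degrees, less where a joint would pass 70% of its speed; a pose out of reach is approached as far as the arm can. A call is refused whole if a number of a shift passes 0.0625 or a number of a turn 0.188, either way. A call with a gripper value outside its range is refused whole. The fingers move at their own pace and stop on an object; "newtons" is the grip in N (left out, the last holds). Time passes only in rows, so rows that do not move let the fingers close. It gives the time, the measured TCP pose, the force, the opening and the grip force at its end, in the units of the state.
- bot.state(): the state, without advancing time (a new reading comes with each control period).
- bot.read_camera(name): name is "scene" or "top" or "wrist"; returns a dict with "color" (480x640x3 uint8, red, green, blue), "K" (3x3 intrinsics, pixels), "distortion" ([k1, k2, p1, p2, k3] as OpenCV has them; the pictures are not rectified), "rvec" (rotation vector, rad) and "tvec" (3), from world to camera coordinates, as OpenCV has them. Camera axes: x right, y down, z forward; pixel columns grow to the right and rows downward; lengths in mm; the calibration is good to about 2 mm. A picture is of the moment at which its call begins. There is no depth.
- bot.sign_off(): hands the job in; it is judged then, once.
The state is a dict: "clock": time; "joints": joint angles; "joint_velocities": joint speeds; "tau": joint torques, N m; "ee_pos": TCP position; "orientation": TCP orientation; "force": force on the tool from outside, world axes, zero at the start; "wrist_torque": the same for the moment, N m; "gripper_width": finger opening in mm; "gripper_force": force on a finger pad.
Only numpy, scipy, OpenCV 4.12 (cv2) and the standard library are available. Lean on these libraries where they do the work, as an engineer would, in place of code of your own. Each camera call takes 0.05 s, during which the arm holds its last target. There are 200 camera calls.

## Working session

There is one attempt and no reset: what is moved stays moved. The work goes in short steps, Python scripts to look and compute and a tool call to move; the robot and the scene stay as the last step left them, time stands still between calls to the robot, and variables do not carry over. Pictures are saved under pics/ and viewed, at most 10 in all, crops included, and the job is handed in when it is done.

Besides the shell and the picture viewer there is one more tool, called after "Request:" in YAML: its name, and indented under it one key for each argument. arm_command: Moves the arm, as the interface text tells. Its arguments: {"type":"object","properties":{"moves":{"type":"array"},"newtons":{"type":"number"}},"required":["moves"]}

```bash
mkdir -p pics; ls; python3 - <<'E'
from bench import bot
import cv2,pickle
for n in("scene","top"):
    d=bot.read_camera(n);cv2.imwrite(f"pics/{n}0.png",d["color"][:,:,::-1]);pickle.dump(d,open(n+".pkl","wb"))
    print(n,d["K"],d["rvec"],d["tvec"],d["distortion"])
print(bot.state())
E
```

```text
pics
scene [[451.99262863   0.         314.72188144]
 [  0.         451.99262863 240.70114589]
 [  0.           0.           1.        ]] [ 2.05974392  0.75472352 -0.40885066] [-429.25128549 -122.77513844 1125.43541762] [0.03090659 0.         0.         0.         0.        ]
top [[598.89455102   0.         320.03925186]
 [  0.         598.89455102 238.29823855]
 [  0.           0.           1.        ]] [ 2.15837761 -2.14900409  0.10605225] [  38.99899272  489.06717997 1091.08659512] [-0.04027745  0.          0.          0.          0.        ]
{'clock': 0.1, 'joints': array([-1.33831613e+00,  1.81449849e-01,  1.60787693e+00, -8.44905547e-06,
        1.35381080e+00, -2.06299378e-01]), 'joint_velocities': array([ 7.64485767e-05, -3.43201908e-03, -3.26554254e-03,  5.48703752e-04,
        7.05906080e-04,  5.10272886e-04]), 'tau': array([ 6.54222877e-04, -4.45875657e+01, -3.52236450e+01, -3.42286176e-04,
        4.17447765e-03, -7.74759286e-06]), 'ee_pos': array([ 244.18703021, -520.07245319,  249.49874736]), 'orientation': array([-3.06478176e+00, -6.83384240e-01,  4.47015113e-05]), 'force': array([0.33710214, 0.34299608, 0.79742895]), 'wrist_torque': array([-0.0245005 , -0.03370823, -0.01491625]), 'gripper_force': 0.0, 'gripper_width': 85.48267699906548}
```

View pics/top0.png

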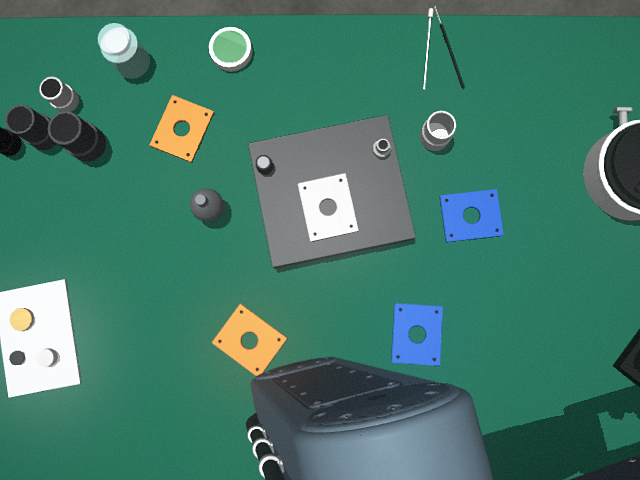

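View pics/scene0.png

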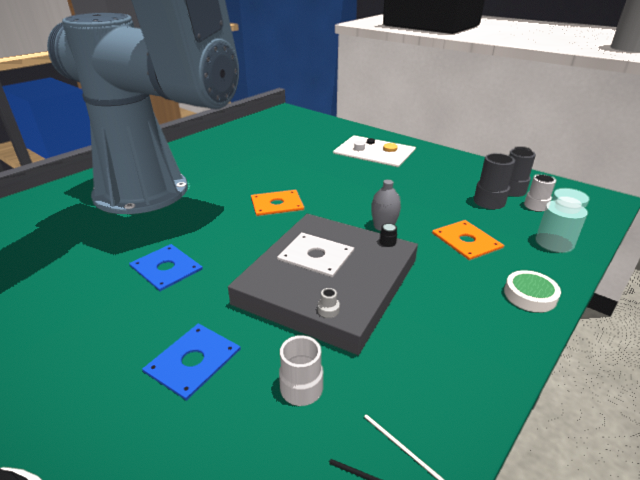

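Top view: the candidates are aluminium (328,207) on the granite, orange (182,128) and (249,340), blue (472,215) and (417,334). I choose the white-metal one on the granite. Eyepiece is at (265,165), stub (382,150), tube (438,130), blower (205,203). The far edge of the granite runs from (249,143) to (388,116). The scene view agrees.

```bash
cat > h.py <<'E'
import cv2,numpy as np
def ray(d,uv,z):
    uv=np.asarray(uv,float).reshape(-1,1,2)
    n=cv2.undistortPoints(uv,d["K"],np.array(d["distortion"],float)).reshape(-1,2)
    R=cv2.Rodrigues(np.array(d["rvec"],float))[0];t=np.array(d["tvec"],float).ravel()
    c=-R.T@t;v=np.c_[n,np.ones(len(n))]@R
    return c+v*((z-c[2])/v[:,2])[:,None]
def big(m,near=None):
    cs=cv2.findContours(m.astype(np.uint8),cv2.RETR_EXTERNAL,cv2.CHAIN_APPROX_NONE)[0]
    if near is not None: cs=[c for c in cs if cv2.pointPolygonTest(c,near,False)>=0]
    return max(cs,key=cv2.contourArea)
def plate(d,box):
    "plate centre, yaw, sizes, by white mask within box u0,v0,u1,v1"
    im=d["color"].astype(int);m=(im.min(2)>175)
    k=np.zeros_like(m);k[box[1]:box[3],box[0]:box[2]]=1
    c=big(m&k);P=ray(d,c,51)[:,:2]
    (cx,cy),(w,h),a=cv2.minAreaRect(P.astype(np.float32))
    return P,(cx,cy),(w,h),a
E
python3 - <<'E'
import pickle;from h import *
d=pickle.load(open("top.pkl","rb"));im=d["color"].astype(int)
for p in[(300,160),(400,225),(260,230),(340,252),(328,185),(450,60),(265,162),(383,148)]:print(p,im[p[1],p[0]])
P,c,s,a=plate(d,(270,160,380,250));print("plate",c,s,a)
hs=cv2.HoughCircles
sat=im.max(2)-im.min(2)
m=(sat<25)&(im.max(2)>85)&(im.max(2)<110)
k=np.zeros_like(m);k[100:285,235:425]=1
m=cv2.morphologyEx((m&k).astype(np.uint8),cv2.MORPH_CLOSE,np.ones((5,5)))
c=big(m);r=cv2.minAreaRect(ray(d,cv2.convexHull(c),45)[:,:2].astype(np.float32));print("granite",r,cv2.boxPoints(r))
cv2.imwrite("pics/m.png",m*255)
v=d["color"][100:285,180:470,::-1];cv2.imwrite("pics/c1.png",cv2.resize(v,None,fx=2.75,fy=2.75,interpolation=cv2.INTER_CUBIC))
E
```

```text
(300, 160) [124 127 130]
(400, 225) [116 123 124]
(260, 230) [ 51 126 102]
(340, 252) [126 129 131]
(328, 185) [251 251 251]
(450, 60) [ 43 123  99]
(265, 162) [203 206 210]
(383, 148) [63 67 63]
plate (545.4147338867188, 27.120384216308594) (110.95407104492188, 91.71287536621094) 12.806191444396973
granite ((658.3128051757812, -86.59475708007812), (25.44255256652832, 40.23419952392578), 41.73736572265625) [[ 635.42786   -80.05206 ]
 [ 662.2124   -110.075   ]
 [ 681.19775   -93.13745 ]
 [ 654.4132    -63.114517]]
```

View pics/c1.png

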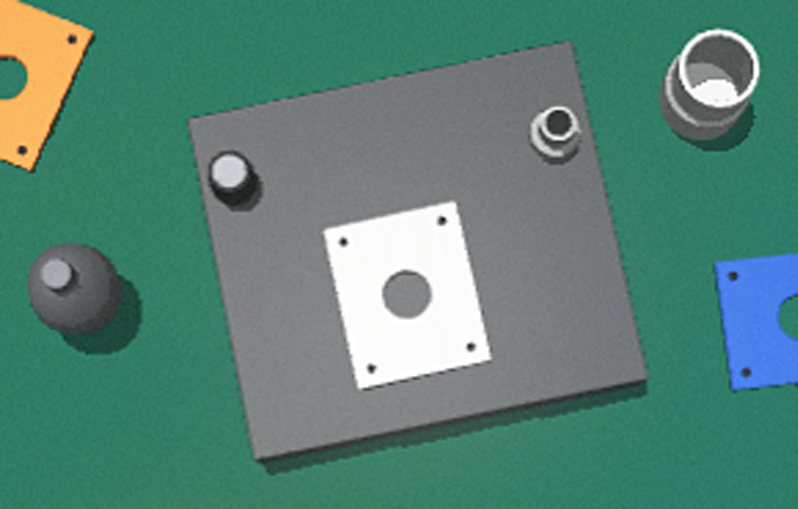

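The close crop shows the aluminium plate (hole, four dots) on the granite. Top corners of the granite in the crop are about (190,118), (571,42), (646,379), (256,459). Next I measure the edges.

```bash
python3 - <<'E'
import pickle;from h import *
d=pickle.load(open("top.pkl","rb"));im=d["color"].astype(int)
sat=im.max(2)-im.min(2)
m=(sat<30)&(im.min(2)>88)
k=np.zeros_like(m);k[100:285,235:425]=1
m=cv2.morphologyEx((m&k).astype(np.uint8),cv2.MORPH_OPEN,np.ones((3,3)))
c=big(m);r=cv2.minAreaRect(ray(d,cv2.convexHull(c),45)[:,:2].astype(np.float32));print("granite",r,cv2.boxPoints(r))
q=np.array([(190,118),(571,42),(646,379),(256,459)])/2.75+[180,100]
Q=ray(d,q,45)[:,:2];print(Q,[np.linalg.norm(Q[i]-Q[i-1]) for i in range(4)])
P,pc,_,_=plate(d,(270,160,380,250));pr=cv2.boxPoints(cv2.minAreaRect(P.astype(np.float32)));print("plate",pc,pr)
B=cv2.boxPoints(r)
far=B[np.argsort(-B[:,0])[:2]];far=far[np.argsort(far[:,1])];e=(far[1]-far[0]);ga=np.arctan2(-e[0],e[1]);print("granite yaw",ga)
o=far.mean(0);R=np.array([[np.cos(ga),np.sin(ga)],[-np.sin(ga),np.cos(ga)]])
print("edge mid",o,"plate in edge frame",R@(np.array(pc)-o),(R@(pr-o).T).T)
for n,uv,z in(("eye top",(231/2.75+180,170/2.75+100),79),("stub top",(558/2.75+180,125/2.75+100),81),("blower",(72/2.75+180,288/2.75+100),40),("tube rim",(719/2.75+180,68/2.75+100),75)):
    w=ray(d,[uv],z)[0];print(n,w,R@(w[:2]-o))
E
```

```text
granite ((578.4224243164062, 22.254547119140625), (238.3776092529297, 268.4090270996094), 11.940043449401855) [[ 434.047     128.89676 ]
 [ 489.57764  -133.70514 ]
 [ 722.79785   -84.387665]
 [ 667.2672    178.21423 ]]
[[ 667.45232856  175.4810333 ]
 [ 721.23135881  -85.54127134]
 [ 488.46991275 -133.66895949]
 [ 433.84860132  126.7236769 ]] [np.float64(238.63776143224763), np.float64(266.5048360059255), np.float64(237.68501244282675), np.float64(266.0597916740433)]
plate (545.4147338867188, 27.120384216308594) [[481.1534     59.539467 ]
 [501.4819    -29.892094 ]
 [609.676      -5.2986984]
 [589.34753    84.13286  ]]
granite yaw 0.20839319
edge mid [695.03253   46.913284] plate in edge frame [-150.47567095   11.58947305] [[-206.63954    56.60206 ]
 [-205.2532    -35.10033 ]
 [ -94.31182   -33.423107]
 [ -95.69817    58.279285]]
eye top [622.58006672 142.80992232  79.        ] [-51.04505043 108.81142922]
stub top [652.71375419 -72.92964543  81.        ] [ -66.19727226 -108.49482592]
blower [550.11965793 254.41810355  40.        ] [-98.84734106 232.99611941]
tube rim [ 693.65847977 -180.97287379   75.        ] [ -48.4912636  -222.67147187]
```

Request:
arm_command:
  moves:
    - {"jaw": 0.4, "delta_pos": [0, 0, 0], "twist": [0, 0, 0.115]}
    - {"jaw": 0.4, "delta_pos": [0, 0, 0], "twist": [0, 0, 0.115]}
    - {"jaw": 0.4, "delta_pos": [0.0334, -0.0473, 0], "twist": [0, 0, 0]}
    - {"jaw": 0.4, "delta_pos": [0.0334, -0.0473, 0], "twist": [0, 0, 0]}
    - {"jaw": 0.4, "delta_pos": [0.0334, -0.0473, 0], "twist": [0, 0, 0]}
    - {"jaw": 0.4, "delta_pos": [0.0334, -0.0473, 0], "twist": [0, 0, 0]}
    - {"jaw": 0.4, "delta_pos": [0.0334, -0.0473, 0], "twist": [0, 0, 0]}
    - {"jaw": 0.4, "delta_pos": [0.0334, -0.0473, 0], "twist": [0, 0, 0]}
    - {"jaw": 0.4, "delta_pos": [0.0334, -0.0473, 0], "twist": [0, 0, 0]}
    - {"jaw": 0.4, "delta_pos": [0.0334, -0.0473, 0], "twist": [0, 0, 0]}
    - {"jaw": 0.4, "delta_pos": [0.0334, -0.0473, 0], "twist": [0, 0, 0]}
    - {"jaw": 0.4, "delta_pos": [0.0334, -0.0473, 0], "twist": [0, 0, 0]}
    - {"jaw": 0.4, "delta_pos": [0, 0, 0], "twist": [0, 0, 0]}
    - {"jaw": 0.4, "delta_pos": [0, 0, 0], "twist": [0, 0, 0]}

```text
clock: 1.85
ee_pos: [472.6, 11.5, 249.8]
orientation: [3.124, 0.329, -0.002]
force: [0.3, -1.0, -0.1]
gripper_width: 51.4
gripper_force: 0.0
```

```bash
python3 - <<'E'
from bench import bot
from h import *
d=bot.read_camera("wrist");cv2.imwrite("pics/w1.png",d["color"][:,:,::-1])
import pickle;pickle.dump(d,open("w1.pkl","wb"))
E
```

```text
(no output)
```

View pics/w1.png

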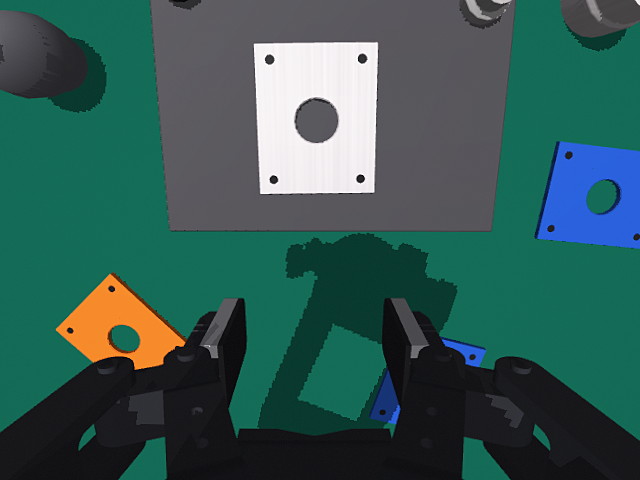

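The wrist view shows the plate from (255,42) to (378,193) with its hole at (317,120). The fingers are evenly placed about it, at (232,320) and (400,320). I check the rear edge against the granite's near edge from this view.

```bash
python3 - <<'E'
import pickle;from h import *
d=pickle.load(open("w1.pkl","rb"))
P,c,s,a=plate(d,(245,30,390,205));o=np.array([695.0,46.9]);ga=.2084
R=np.array([[np.cos(ga),np.sin(ga)],[-np.sin(ga),np.cos(ga)]])
print(c,s,a,(R@(cv2.boxPoints(cv2.minAreaRect(P.astype(np.float32)))-o).T).T)
print((R@(ray(d,[(170,231),(492,231),(151,10),(515,10)],45)[:,:2]-o).T).T, R@(np.array([472.6,11.5])-o))
E
```

```text
(546.71435546875, 26.290637969970703) (110.05369567871094, 90.09596252441406) 12.569968223571777 [[-204.85969422   54.95677038]
 [-203.86974899  -35.13376613]
 [ -93.82264991  -33.92460655]
 [ -94.81259434   56.1659337 ]]
[[-237.10945433  131.49575563]
 [-236.57062922 -136.26657271]
 [ -69.95003466  131.80509974]
 [ -68.74478289 -135.7649704 ]] [-224.91205072   11.37934278]
```

Request:
arm_command:
  moves:
    - {"jaw": 0.4, "delta_pos": [0, 0, 0.05], "twist": [0, 0, 0]}
    - {"jaw": 0.4, "delta_pos": [0, 0, 0.05], "twist": [0, 0, 0]}
    - {"jaw": 0.4, "delta_pos": [0, 0, 0.05], "twist": [0, 0, 0]}
    - {"jaw": 0.4, "delta_pos": [0, 0, 0.025], "twist": [0, 0, 0]}
    - {"jaw": 0.4, "delta_pos": [0, 0, 0.005], "twist": [0, 0, 0]}
    - {"jaw": 0.4, "delta_pos": [0, 0, 0], "twist": [0, 0, 0]}
    - {"jaw": 0.4, "delta_pos": [0, 0, 0], "twist": [0, 0, 0]}

```text
clock: 2.78
ee_pos: [474.2, 10.8, 71.8]
orientation: [3.124, 0.326, 0.004]
force: [-0.4, 0.1, -0.6]
gripper_width: 51.2
gripper_force: 0.0
```

Request:
arm_command:
  moves:
    - {"jaw": 0.4, "delta_pos": [0, 0, 0.002], "twist": [0, 0, 0]}
    - {"jaw": 0.4, "delta_pos": [0, 0, 0.002], "twist": [0, 0, 0]}
    - {"jaw": 0.4, "delta_pos": [0, 0, 0], "twist": [0, 0, 0]}

```text
clock: 3.15
ee_pos: [472.9, 11.5, 66.3]
orientation: [-3.124, -0.328, 0.0]
force: [-0.4, 0.1, -0.2]
gripper_width: 51.5
gripper_force: 0.0
```

Request:
arm_command:
  moves:
    - {"jaw": 0.4, "delta_pos": [0, 0, 0.001], "twist": [0, 0, 0]}
    - {"jaw": 0.4, "delta_pos": [0, 0, 0.001], "twist": [0, 0, 0]}
    - {"jaw": 0.4, "delta_pos": [0, 0, 0], "twist": [0, 0, 0]}

```text
clock: 3.52
ee_pos: [472.9, 11.5, 64.2]
orientation: [-3.124, -0.327, 0.0]
force: [-0.1, -0.0, -0.7]
gripper_width: 51.1
gripper_force: 0.0
```

Request:
arm_command:
  moves:
    - {"jaw": 0.4, "delta_pos": [0, 0, 0.001], "twist": [0, 0, 0]}
    - {"jaw": 0.4, "delta_pos": [0, 0, 0], "twist": [0, 0, 0]}

```text
clock: 3.78
ee_pos: [473.0, 11.4, 63.2]
orientation: [-3.124, -0.327, 0.0]
force: [0.0, -0.5, -0.2]
gripper_width: 51.2
gripper_force: 0.0
```

Request:
arm_command:
  moves:
    - {"jaw": 0.4, "delta_pos": [0, 0, 0.001], "twist": [0, 0, 0]}
    - {"jaw": 0.4, "delta_pos": [0, 0, 0], "twist": [0, 0, 0]}

```text
clock: 4.03
ee_pos: [472.9, 11.4, 62.2]
orientation: [-3.124, -0.327, 0.0]
force: [-0.8, 0.3, -0.1]
gripper_width: 51.4
gripper_force: 0.0
```

Request:
arm_command:
  moves:
    - {"jaw": 0.4, "delta_pos": [0, 0, 0.001], "twist": [0, 0, 0]}
    - {"jaw": 0.4, "delta_pos": [0, 0, 0], "twist": [0, 0, 0]}

```text
clock: 4.28
ee_pos: [472.9, 11.4, 61.2]
orientation: [-3.124, -0.327, 0.0]
force: [0.5, 0.3, -0.2]
gripper_width: 51.2
gripper_force: 0.0
```

Request:
arm_command:
  moves:
    - {"jaw": 0.4, "delta_pos": [0, 0, 0.001], "twist": [0, 0, 0]}
    - {"jaw": 0.4, "delta_pos": [0, 0, 0], "twist": [0, 0, 0]}

```text
clock: 4.53
ee_pos: [473.1, 11.4, 60.8]
orientation: [3.124, 0.328, -0.0]
force: [-2.8, 0.0, 5.2]
gripper_width: 51.0
gripper_force: 3.0
```

Contact comes at a TCP height of about 61. I lift 1.5 mm and push about 100 mm, then look.

Request:
arm_command:
  moves:
    - {"jaw": 0.4, "delta_pos": [0, 0, -0.0017], "twist": [0, 0, 0]}
    - {"jaw": 0.4, "delta_pos": [0.005, 0, 0], "twist": [0, 0, 0]}
    - {"jaw": 0.4, "delta_pos": [0.004, 0, 0], "twist": [0, 0, 0]}
    - {"jaw": 0.4, "delta_pos": [0.003, 0, 0], "twist": [0, 0, 0]}
    - {"jaw": 0.4, "delta_pos": [0.004, 0, 0], "twist": [0, 0, 0]}
    - {"jaw": 0.4, "delta_pos": [0.006, 0, 0], "twist": [0, 0, 0]}
    - {"jaw": 0.4, "delta_pos": [0.008, 0, 0], "twist": [0, 0, 0]}
    - {"jaw": 0.4, "delta_pos": [0.008, 0, 0], "twist": [0, 0, 0]}
    - {"jaw": 0.4, "delta_pos": [0.008, 0, 0], "twist": [0, 0, 0]}
    - {"jaw": 0.4, "delta_pos": [0.008, 0, 0], "twist": [0, 0, 0]}
    - {"jaw": 0.4, "delta_pos": [0.008, 0, 0], "twist": [0, 0, 0]}
    - {"jaw": 0.4, "delta_pos": [0.008, 0, 0], "twist": [0, 0, 0]}
    - {"jaw": 0.4, "delta_pos": [0.008, 0, 0], "twist": [0, 0, 0]}
    - {"jaw": 0.4, "delta_pos": [0.008, 0, 0], "twist": [0, 0, 0]}
    - {"jaw": 0.4, "delta_pos": [0.006, 0, 0], "twist": [0, 0, 0]}
    - {"jaw": 0.4, "delta_pos": [0.004, 0, 0], "twist": [0, 0, 0]}
    - {"jaw": 0.4, "delta_pos": [0.002, 0, 0], "twist": [0, 0, 0]}
    - {"jaw": 0.4, "delta_pos": [0, 0, 0], "twist": [0, 0, 0]}

```text
clock: 6.78
ee_pos: [569.1, 31.8, 62.0]
orientation: [3.124, 0.327, 0.001]
force: [-0.4, -0.6, 0.2]
gripper_width: 51.1
gripper_force: 0.0
```

```bash
python3 - <<'E'
from bench import bot
from h import *
d=bot.read_camera("top");cv2.imwrite("pics/t2.png",d["color"][:,:,::-1])
w=bot.read_camera("wrist");cv2.imwrite("pics/w2.png",w["color"][:,:,::-1])
import pickle;pickle.dump((d,w),open("p2.pkl","wb"))
v=np.hstack([cv2.resize(d["color"][80:290,190:470,::-1],(400,300)),cv2.resize(w["color"][:,:,::-1],(400,300))]);cv2.imwrite("pics/c2.png",v)
E
```

```text
(no output)
```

View pics/c2.png

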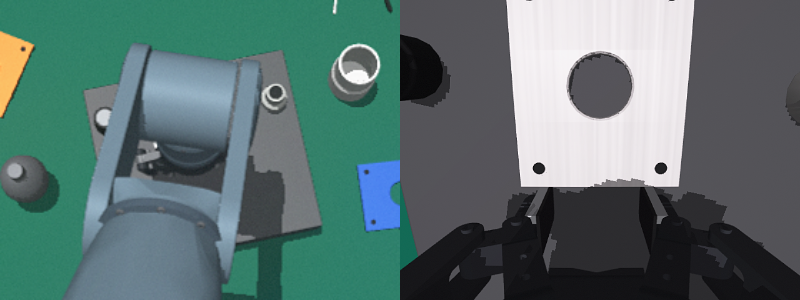

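The wrist half shows the fingers touching the plate's rear edge, which sits level at about (400..680,186) with the hole at (600,85). The arm hides the plate in the top view. I measure the rear edge from the wrist picture.

```bash
python3 - <<'E'
import pickle;from h import *
d,w=pickle.load(open("p2.pkl","rb"))
o=np.array([695.0,46.9]);ga=.2084
R=np.array([[np.cos(ga),np.sin(ga)],[-np.sin(ga),np.cos(ga)]])
im=w["color"].astype(int);m=im.min(2)>150
rows=[(u,np.where(m[:330,u])[0].max()) for u in(200,215,400,420,430,440)]
print(rows)
for z in(45,51):print((R@(ray(w,rows,z)[:,:2]-o).T).T.round(1))
g=w["color"][60:200,250:390].min(2)
c=big(g<150,(70,75));e=cv2.fitEllipse(c);print(e)
h=ray(w,[np.array(e[0])+[250,60]],51)[:,:2];print("hole",R@(h[0]-o),"tcp",R@(np.array([569.1,31.8])-o))
E
```

```text
[(200, np.int64(298)), (215, np.int64(298)), (400, np.int64(296)), (420, np.int64(298)), (430, np.int64(298)), (440, np.int64(298))]
[[-117.3   54.1]
 [-117.3   48.5]
 [-116.4  -20.1]
 [-117.3  -27.6]
 [-117.3  -31.3]
 [-117.3  -35.1]]
[[-114.8   52.3]
 [-114.7   46.9]
 [-113.9  -18.7]
 [-114.7  -25.9]
 [-114.7  -29.5]
 [-114.7  -33.1]]
((69.65980529785156, 76.39407348632812), (101.77710723876953, 104.97726440429688), 179.5679931640625)
hole [-59.25568591   9.97107853] tcp [-126.30003794   11.27476904]
```

Request:
arm_command:
  moves:
    - {"jaw": 0.4, "delta_pos": [0.003, 0, 0], "twist": [0, 0, 0]}
    - {"jaw": 0.4, "delta_pos": [0.006, 0, 0], "twist": [0, 0, 0]}
    - {"jaw": 0.4, "delta_pos": [0.008, 0, 0], "twist": [0, 0, 0]}
    - {"jaw": 0.4, "delta_pos": [0.008, 0, 0], "twist": [0, 0, 0]}
    - {"jaw": 0.4, "delta_pos": [0.005, 0, 0], "twist": [0, 0, 0]}
    - {"jaw": 0.4, "delta_pos": [0.003, 0, 0], "twist": [0, 0, 0]}
    - {"jaw": 0.4, "delta_pos": [0.001, 0, 0], "twist": [0, 0, 0]}
    - {"jaw": 0.4, "delta_pos": [0, 0, 0], "twist": [0, 0, 0]}
    - {"jaw": 0.4, "delta_pos": [0, 0, 0], "twist": [0, 0, 0]}

```text
clock: 8.0
ee_pos: [602.2, 38.8, 62.1]
orientation: [3.124, 0.327, 0.001]
force: [0.2, 0.1, 0.8]
gripper_width: 51.2
gripper_force: 0.0
```

Request:
arm_command:
  moves:
    - {"jaw": 0.4, "delta_pos": [-0.02, 0, 0], "twist": [0, 0, 0]}
    - {"jaw": 0.4, "delta_pos": [-0.04, 0, -0.04], "twist": [0, 0, 0]}
    - {"jaw": 0.4, "delta_pos": [-0.02, 0, -0.055], "twist": [0, 0, 0]}
    - {"jaw": 0.4, "delta_pos": [0, 0, -0.06], "twist": [0, 0, 0]}
    - {"jaw": 0.4, "delta_pos": [0, 0, -0.045], "twist": [0, 0, 0]}
    - {"jaw": 0.4, "delta_pos": [0, 0, 0], "twist": [0, 0, 0]}
    - {"jaw": 0.4, "delta_pos": [0, 0, 0], "twist": [0, 0, 0]}

```text
clock: 8.88
ee_pos: [523.5, 22.3, 261.4]
orientation: [-3.124, -0.327, 0.001]
force: [-0.2, 0.2, -0.1]
gripper_width: 51.3
gripper_force: 0.0
```

```bash
python3 - <<'E'
from bench import bot
from h import *
d=bot.read_camera("top");w=bot.read_camera("wrist");s=bot.read_camera("scene")
import pickle;pickle.dump((d,w,s),open("p3.pkl","wb"))
v=np.hstack([cv2.resize(d["color"][80:290,190:470,::-1],(400,300)),cv2.resize(w["color"][:,:,::-1],(400,300))])
u=np.hstack([cv2.resize(s["color"][180:390,210:490,::-1],(400,300))]*2);cv2.imwrite("pics/c3.png",np.vstack([v,u]))
E
```

```text
(no output)
```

View pics/c3.png

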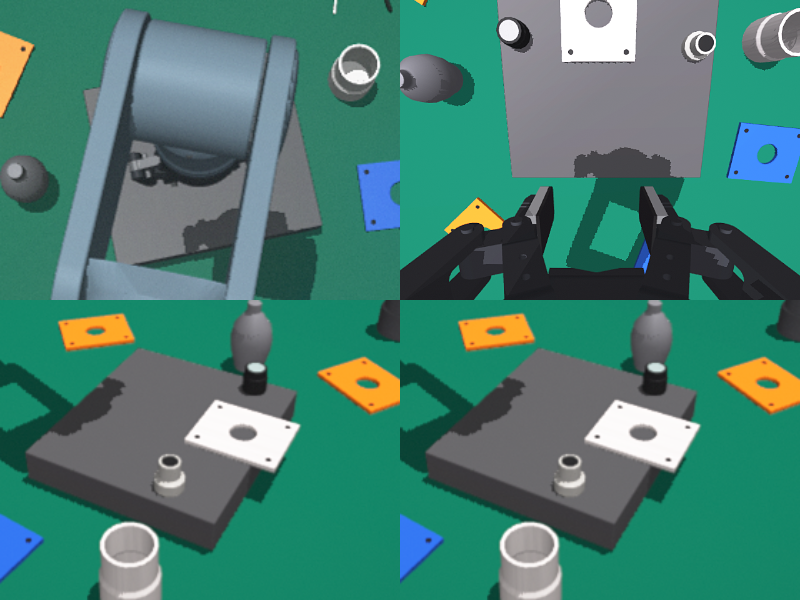

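The scene view shows the plate overhanging the far edge, lying flat, with the stub and eyepiece standing. Now I clear the arm from the top view so I can measure.

Request:
arm_command:
  moves:
    - {"jaw": 0.4, "delta_pos": [-0.02, 0.055, 0], "twist": [0, 0, 0]}
    - {"jaw": 0.4, "delta_pos": [-0.02, 0.055, 0], "twist": [0, 0, 0]}
    - {"jaw": 0.4, "delta_pos": [-0.02, 0.055, 0], "twist": [0, 0, 0]}
    - {"jaw": 0.4, "delta_pos": [-0.02, 0.055, 0], "twist": [0, 0, 0]}
    - {"jaw": 0.4, "delta_pos": [-0.02, 0.055, 0], "twist": [0, 0, 0]}
    - {"jaw": 0.4, "delta_pos": [-0.02, 0.055, 0], "twist": [0, 0, 0]}
    - {"jaw": 0.4, "delta_pos": [-0.02, 0.055, 0], "twist": [0, 0, 0]}
    - {"jaw": 0.4, "delta_pos": [0, 0, 0], "twist": [0, 0, 0]}
    - {"jaw": 0.4, "delta_pos": [0, 0, 0], "twist": [0, 0, 0]}

```text
clock: 10.15
ee_pos: [466.2, -382.8, 260.3]
orientation: [-3.122, -0.326, 0.002]
force: [-0.4, 0.6, -0.5]
gripper_width: 51.4
gripper_force: 0.0
```

```bash
cat > ov.py <<'E'
from bench import bot
from h import *
import sys
d=bot.read_camera("top");cv2.imwrite(sys.argv[1],cv2.resize(d["color"][80:290,190:470,::-1],(560,420),interpolation=cv2.INTER_CUBIC))
im=d["color"].astype(int)
P,c,s,a=plate(d,(270,100,370,230));print("plate",c,s,a);pb=cv2.boxPoints(cv2.minAreaRect(P.astype(np.float32)))
sat=im.max(2)-im.min(2);k=np.zeros_like(sat,bool);k[100:285,235:425]=1
# far edge of granite: dark-grey/green transition, fitted on columns beside the plate
g=(sat<30)&(im.min(2)>88)&k
E=[(u,np.where(g[:,u])[0].min()-.5) for u in list(range(254,292))+list(range(352,384)) if abs(u-382)>0]
E=ray(d,E,45)[:,:2]
for _ in range(4):
    l=np.polyfit(E[:,1],E[:,0],1);r=E[:,0]-np.polyval(l,E[:,1]);E=E[abs(r)<max(1.,2*r.std())]
yaw=-np.arctan(l[0]);n=np.array([np.cos(yaw),np.sin(yaw)])
q=pb@n-np.array([l[1],0])@n
print("edge yaw",yaw,"resid",r.std(),len(E),"corners past edge",q.round(1))
E
python3 ov.py pics/t4.png
```

```text
plate (665.9102172851562, 52.34052276611328) (110.33946990966797, 91.08080291748047) 11.850057601928711
edge yaw 0.20869646630768918 resid 0.5486188225299509 62 corners past edge [-82.5 -82.7  27.7  27.9]
```

View pics/t4.png

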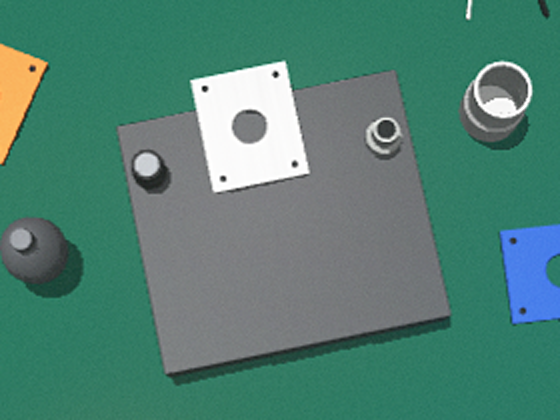

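The top view shows the plate square across the far edge, about 27–27.5 mm out. Stub, eyepiece, blower and tube are where they were. I return and push 3 mm more.

Request:
arm_command:
  moves:
    - {"jaw": 0.4, "delta_pos": [0.02, -0.055, 0], "twist": [0, 0, 0]}
    - {"jaw": 0.4, "delta_pos": [0.02, -0.055, 0], "twist": [0, 0, 0]}
    - {"jaw": 0.4, "delta_pos": [0.02, -0.055, 0], "twist": [0, 0, 0]}
    - {"jaw": 0.4, "delta_pos": [0.02, -0.055, 0], "twist": [0, 0, 0]}
    - {"jaw": 0.4, "delta_pos": [0.02, -0.055, 0], "twist": [0, 0, 0]}
    - {"jaw": 0.4, "delta_pos": [0.02, -0.055, 0], "twist": [0, 0, 0]}
    - {"jaw": 0.4, "delta_pos": [0.02, -0.055, 0], "twist": [0, 0, 0]}
    - {"jaw": 0.4, "delta_pos": [0, 0, 0.045], "twist": [0, 0, 0]}
    - {"jaw": 0.4, "delta_pos": [0, 0, 0.06], "twist": [0, 0, 0]}
    - {"jaw": 0.4, "delta_pos": [0.02, 0, 0.055], "twist": [0, 0, 0]}
    - {"jaw": 0.4, "delta_pos": [0.02, 0, 0.03], "twist": [0, 0, 0]}
    - {"jaw": 0.4, "delta_pos": [0.01, 0, 0.006], "twist": [0, 0, 0]}
    - {"jaw": 0.4, "delta_pos": [0, 0, 0.002], "twist": [0, 0, 0]}
    - {"jaw": 0.4, "delta_pos": [0, 0, 0], "twist": [0, 0, 0]}
    - {"jaw": 0.4, "delta_pos": [0, 0, 0], "twist": [0, 0, 0]}

```text
clock: 12.08
ee_pos: [573.2, 32.5, 65.5]
orientation: [3.124, 0.327, 0.003]
force: [-0.5, 0.2, 0.1]
gripper_width: 51.2
gripper_force: 0.0
```

Request:
arm_command:
  moves:
    - {"jaw": 0.4, "delta_pos": [0, 0, 0.002], "twist": [0, 0, 0]}
    - {"jaw": 0.4, "delta_pos": [0.008, 0, 0.0008], "twist": [0, 0, 0]}
    - {"jaw": 0.4, "delta_pos": [0.008, 0, 0], "twist": [0, 0, 0]}
    - {"jaw": 0.4, "delta_pos": [0.006, 0, 0], "twist": [0, 0, 0]}
    - {"jaw": 0.4, "delta_pos": [0.002, 0, 0], "twist": [0, 0, 0]}
    - {"jaw": 0.4, "delta_pos": [0, 0, 0], "twist": [0, 0, 0]}
    - {"jaw": 0.4, "delta_pos": [0, 0, 0], "twist": [0, 0, 0]}

```text
clock: 12.95
ee_pos: [596.0, 37.6, 61.1]
orientation: [-3.124, -0.327, 0.001]
force: [-0.0, -0.3, 0.2]
gripper_width: 51.4
gripper_force: 0.0
```

Request:
arm_command:
  moves:
    - {"jaw": 0.4, "delta_pos": [0, 0, -0.001], "twist": [0, 0, 0]}
    - {"jaw": 0.4, "delta_pos": [0.003, 0, 0], "twist": [0, 0, 0]}
    - {"jaw": 0.4, "delta_pos": [0.002, 0, 0], "twist": [0, 0, 0]}
    - {"jaw": 0.4, "delta_pos": [0.002, 0, 0], "twist": [0, 0, 0]}
    - {"jaw": 0.4, "delta_pos": [0.0015, 0, 0], "twist": [0, 0, 0]}
    - {"jaw": 0.4, "delta_pos": [0.0008, 0, 0], "twist": [0, 0, 0]}
    - {"jaw": 0.4, "delta_pos": [0, 0, 0], "twist": [0, 0, 0]}
    - {"jaw": 0.4, "delta_pos": [0, 0, 0], "twist": [0, 0, 0]}

```text
clock: 13.95
ee_pos: [605.4, 39.5, 62.1]
orientation: [-3.124, -0.327, -0.0]
force: [-0.7, 0.3, 1.2]
gripper_width: 51.2
gripper_force: 0.4
```

Request:
arm_command:
  moves:
    - {"jaw": 0.4, "delta_pos": [-0.02, 0, 0], "twist": [0, 0, 0]}
    - {"jaw": 0.4, "delta_pos": [-0.04, 0, -0.04], "twist": [0, 0, 0]}
    - {"jaw": 0.4, "delta_pos": [-0.02, 0, -0.055], "twist": [0, 0, 0]}
    - {"jaw": 0.4, "delta_pos": [0, 0, -0.06], "twist": [0, 0, 0]}
    - {"jaw": 0.4, "delta_pos": [0, 0, -0.045], "twist": [0, 0, 0]}
    - {"jaw": 0.4, "delta_pos": [-0.02, 0.055, 0], "twist": [0, 0, 0]}
    - {"jaw": 0.4, "delta_pos": [-0.02, 0.055, 0], "twist": [0, 0, 0]}
    - {"jaw": 0.4, "delta_pos": [-0.02, 0.055, 0], "twist": [0, 0, 0]}
    - {"jaw": 0.4, "delta_pos": [-0.02, 0.055, 0], "twist": [0, 0, 0]}
    - {"jaw": 0.4, "delta_pos": [-0.02, 0.055, 0], "twist": [0, 0, 0]}
    - {"jaw": 0.4, "delta_pos": [-0.02, 0.055, 0], "twist": [0, 0, 0]}
    - {"jaw": 0.4, "delta_pos": [-0.02, 0.055, 0], "twist": [0, 0, 0]}
    - {"jaw": 0.4, "delta_pos": [0, 0, 0], "twist": [0, 0, 0]}
    - {"jaw": 0.4, "delta_pos": [0, 0, 0], "twist": [0, 0, 0]}

```text
clock: 15.7
ee_pos: [469.8, -382.5, 261.8]
orientation: [-3.124, -0.326, -0.0]
force: [-0.1, -0.5, 0.3]
gripper_width: 51.2
gripper_force: 0.0
```

```bash
python3 ov.py pics/t5.png
```

```text
plate (669.0955810546875, 53.118064880371094) (110.26973724365234, 91.11565399169922) 11.970091819763184
edge yaw 0.20869646630768918 resid 0.5486188225299509 62 corners past edge [-79.3 -79.2  31.   31. ]
```

View pics/t5.png

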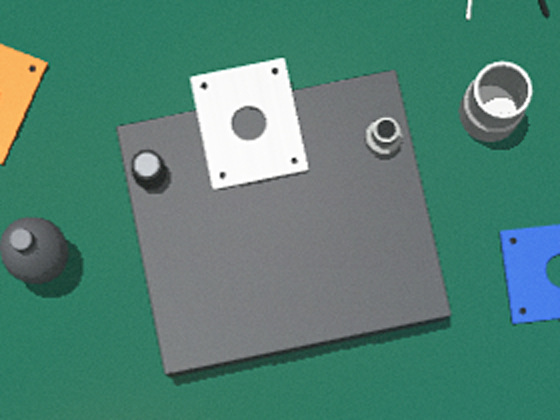

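The plate is square to the edge, about 30–31 mm out, and the other parts are undisturbed. I hand it in.

```bash
python3 -c "from bench import bot;print(bot.sign_off())"
```

```text
the job is handed in; nothing more can be done
None
```

The aluminium plate lies square over the granite's far edge, sticking out about 30 mm (measured 30–31 mm), with the gripper clear and the lens parts undisturbed; the job is handed in at about 16 s on the robot's clock.

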